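# Lock the sextant cradle and set the index arm

## Task

Get the sextant ready for its mirror check, pushing with a fingertip only. First swing the cradle's dark steel locking lever fully home against its stop, then push the sextant's index arm round by the black block near its end until its pointer stands opposite the white nylon tab on the arc, within the tab's width, and leave both there. Push gently: do not shift or lift the cradle, and leave the other things on the locker top where they lie.

Things in the scene. Friction and masses are not known exactly. Their poses are not given: they have to be found in the camera images.
- cradle: loose heavy cradle (about 4.5 kg, held on the steel top by friction only) with a brass-framed sextant fixed face-up in it. Black rubber-faced plate 280 x 280 x 12 mm; origin under its centre, z up; the sextant's arc is on its -x side (near the robot). Index pivot at local (100, 0) mm, lever pivot at (30, -118) mm. The arc's top is 42 mm above the table; nothing on the sextant is over 95 mm high
- index_arm (a joint): index arm angle on the cradle, rad, end stops at -0.62 and 0.62; 0: it points along the cradle's -x; positive: anticlockwise from above, its end moves to the cradle's -y. Starts between -0.58 and -0.40 (+y side) and must go positive. Light friction (0.15 N m, about 1 N at the block); it stays where it is left
- index_pivot (a point): on the index arm's vertical hinge axis, 46 mm above the table. The arm is an aluminium bar 14 mm wide, 46 to 52 mm above the table; an index mirror stands on it at the pivot, up to 90 mm; telescope and horizon mirror (up to 84 mm) stand either side of the pivot, at cradle local x 57 to 93 mm
- index_block (a point): centre of the top of the black block on the index arm, 160 mm from the pivot, 80 mm above the table. The block is 30 mm along the arm, 24 mm across it and stands 48 to 80 mm above the table, clear above the arc, so that a fingertip can push its side
- pointer_tip (a point): tip of the index arm's pointer (6 mm wide), 192 mm from the pivot and 52 mm above the table
- tab_mark (a point): point on the pointer tip's circle (192 mm from the pivot, 52 mm above the table) facing the middle of the white nylon tab. The tab, 14 mm wide along the arc, 18 mm radially, top 62 mm above the table, is clipped tight outside the arc, 196 to 214 mm from the pivot, between index arm angles -0.10 and 0.28; not to be moved
- lock_lever (a joint): angle of the cradle's locking lever, rad; 0: it points to the cradle's -y, fully open; grows clockwise from above; at 1.5, home against its stop, it lies along the cradle's -y edge and points to its -x. Starts between 0 and 0.3. Light friction (0.15 N m); it stays where it is left
- lever_pivot (a point): on the lever's vertical hinge axis, at the top of the lever, 80 mm above the table. The stop is marked by a 10 mm thick steel post, 76 mm high, at cradle local (-55, -104) mm
- lever_tip (a point): centre of the lever's free end, at its top edge, 105 mm from its pivot. The lever is a straight dark steel bar 12 mm thick, 56 to 80 mm above the table, with free space under it outside the base plate. Push on the side that faces the cradle's +x when open (its -y side when home)
- filter: loose blue glass filter, disc 47 mm across, 6 mm thick, lying flat; origin under its centre. A bystander
- hex_key: loose steel hex key, L shaped, 75 mm along its x and 20 mm along y, 5 mm thick, lying near the lever; origin under the long leg. A bystander
- nylon_tool: loose white nylon mirror adjusting tool, 105 mm along its x, 14 mm wide, 12 mm high; origin under it. A bystander
- cleaner: loose lens cleaner bottle, 36 mm across, 90 mm tall; origin under its centre. A bystander
- mug: loose white mug, 80 mm across, 90 mm tall; origin under its centre. A bystander
- screwdriver: loose screwdriver lying along its x, 150 mm long, origin under it. A bystander
- case: fixed orange sextant case, 300 x 290 x 85 mm, at the right of the locker top, its hinged lid standing open along the right (-y) edge to about 0.38 m height; origin under its centre. A bystander

How it is judged:
By the outcome, as a careful person would: the job done as asked, in the order asked, and still so for the second after the job is handed in, with the robot touching nothing.
It also fails if it takes over 64 s, if anything falls off the work surface, if the arm or the gripper's body presses on something with over 40 N, if the wrist force passes 120 N, or if a joint passes its speed limit or range.

## Robot

A 6-joint arm with a two-finger parallel gripper is mounted at the origin on the work surface. World frame = base frame: x ahead of the robot, y to its left, z up, the work surface at z = 0. Lengths are in m, angles in rad, forces in N, time in s.
With the tool pointing down it reaches from about 0.375 to 0.975 m from the base axis. Payload 3.8 kg.
Tool frame: the origin (TCP) lies at the very end of the fingers, on their centre line; the grasp point (between the pads) lies 19 mm behind it; x points along the fingers, z is the direction in which the jaws open and shut, and the axes are right-handed (so a half turn about x gives the same grasp; the last joint's range is limited). The gripper opens to 88 mm and grips with 3 to 60 N. Pads are 18 mm wide; open, the fingers measure 123 mm over their backs; the gripper's body (75 mm by 187 mm) begins 45 mm behind the grasp point.
Start: joints at [-1.144, 0.264, 1.604, -0, 1.274, -0.037], TCP at [0.302, -0.604, 0.239] pointing down, gripper open.
Joint ranges: [-2.63, 2.63], [-0.94, 2.18], [0.31, 2.57], [-1.31, 4.45], [0, 2.66], [-2.55, 2.55]. Speed limits (rad/s): [2.57, 2.57, 3.14, 3.14, 3.14, 3.14].

## Interface

Orientations are given as a unit quaternion [w, x, y, z].
In Python, from station import get_state, snapshot, hand_in gives the robot as it stands. The module is installed in compiled form; this text tells all that it offers.
- The arm moves only by the tool move_arm, never from a script. Its argument "rows" is a list that holds one entry, the list of rows, each a list of 6 numbers: the shift along the world's x, y, z scaled (see below), then the turn, a rotation vector about the world's x, y, z scaled (see below). In form: [[[dx, dy, dz, rx, ry, rz], ...]]. A call has 1 to 10 rows; each row is the pose to reach, as a shift and turn from the pose commanded when the call began; what a row does not reach only later rows make up. The controller multiplies each number of a shift by 200 mm and each number of a turn by 60 degrees. A row lasts 1/8 s, in which the tool goes at most 62.5 mm and 10.7 degrees, less where a joint would pass 70% of its speed; a pose out of reach is approached as far as the arm can. A call with a number of a shift or a turn outside -1 to 1 is refused whole. A call with a gripper value outside its range is refused whole. "hand" is the gripper's target within -1 to 1 (fully open at 1, half-way at 0, shut at -1), set as the call begins (left out, the last holds). The fingers move at their own pace and stop on an object; the grip force is fixed at half the most. Time passes only in rows, so rows that repeat a pose let the fingers close. It gives the time, the measured TCP pose, the force and the opening at its end, in the units of the state.
- get_state(): the state, without advancing time (a new reading comes with each control period).
- snapshot(name): name is "scene" or "top" or "wrist"; returns a dict with "color" (384x512x3 uint8, red, green, blue), "K" (3x3 intrinsics, pixels), "dist" ([k1, k2, p1, p2, k3] as OpenCV has them; the pictures are not rectified), "extrinsics" (4x4, takes a point from world to camera coordinates). Camera axes: x right, y down, z forward; pixel columns grow to the right and rows downward; lengths in m; the calibration is good to about 2 mm. A picture is of the moment at which its call begins. There is no depth.
- hand_in(): hands the job in, once; it reports no verdict.
The state is a dict: "time": time; "joint_pos": joint angles; "joint_velocities": joint speeds; "effort": joint torques, N m; "eef_pos": TCP position; "orientation": TCP orientation; "contact_force": force on the tool from outside, world axes, zero at the start; "ft_torque": the same for the moment, N m; "opening": opening from 0.0 (shut) to 1.0 (fully open).
Only numpy, scipy, OpenCV 4.12 (cv2) and the standard library are available. Lean on these libraries where they do the work, as an engineer would, in place of code of your own. Each camera call takes 0.05 s, during which the arm holds its last target. There are 200 camera calls.

## Working session

There is one attempt and no reset: what is moved stays moved. The work goes in short steps, Python scripts to look and compute and a tool call to move; the robot and the scene stay as the last step left them, time stands still between calls to the robot, and variables do not carry over. Pictures are saved under pics/ and viewed, about 8 in all and at most 12, crops included, and the job is handed in when it is done.

Besides the shell and the picture viewer there is one more tool, called after ">>>" as name(argument=value, ...), one argument or row to a line, values as JSON. move_arm: Moves the arm, as the interface text tells. Shifts and turns lie within -1 to 1; 1 stands for 200 mm of shift or 60 degrees of turn. Its arguments: {"type":"object","properties":{"rows":{"type":"array"},"hand":{"type":"number"}},"required":["rows"]}

```bash
mkdir -p pics; cat > h.py <<'E'
import numpy as np, cv2
from station import get_state, snapshot, hand_in
def shot(n,f):
    s=snapshot(n); cv2.imwrite('pics/'+f,s['color'][:,:,::-1]); np.save('pics/'+f+'.npy',s,allow_pickle=True); return s
def load(f): return np.load('pics/'+f+'.npy',allow_pickle=True).item()
def ray(s,uv,z):
    uv=np.array(uv,float).reshape(-1,1,2)
    p=cv2.undistortPoints(uv,s['K'],np.array(s['dist'])).reshape(-1,2)
    R=s['extrinsics'][:3,:3];t=s['extrinsics'][:3,3];c=-R.T@t
    d=np.c_[p,np.ones(len(p))]@R
    return c+d*((z-c[2])/d[:,2])[:,None]
def proj(s,P):
    r,_=cv2.Rodrigues(s['extrinsics'][:3,:3])
    return cv2.projectPoints(np.array(P,float).reshape(-1,1,3),r,s['extrinsics'][:3,3],s['K'],np.array(s['dist']))[0].reshape(-1,2)
E
python3 - <<'E'
from h import *
for n in('scene','top'):
    s=shot(n,n+'0.png'); E=s['extrinsics']; print(n,-E[:3,:3].T@E[:3,3],s['K'][0,0])
a=load('scene0.png')['color'];b=load('top0.png')['color']
cv2.imwrite('pics/t0.png',cv2.resize(b,(800,600),interpolation=cv2.INTER_CUBIC)[:,:,::-1])
cv2.imwrite('pics/s0.png',cv2.resize(a,(800,600),interpolation=cv2.INTER_CUBIC)[:,:,::-1])
print(get_state())
E
```

```text
scene [ 1.50496534 -0.559437    1.47019588] 454.7436540994742
top [ 0.50195104 -0.00289616  1.25398445] 400.93882235692377
{'time': 0.1, 'joint_pos': array([-1.14389575e+00,  2.64667297e-01,  1.60518467e+00, -1.71665827e-05,
        1.27369194e+00, -3.68720845e-02]), 'joint_velocities': array([-0.00147793, -0.00307853, -0.00329236, -0.00054999, -0.00171691,
       -0.00143975]), 'effort': array([ 1.92274283e-04, -5.03617966e+01, -3.58071613e+01,  7.30955531e-02,
        2.33096746e-02, -4.78695142e-05]), 'eef_pos': array([ 0.30170033, -0.6031359 ,  0.23754808]), 'orientation': array([ 0.60094853,  0.37208795,  0.60210117, -0.37132951]), 'contact_force': array([ 0.6311171 , -0.18241224, -0.11328516]), 'ft_torque': array([0.04345845, 0.04373586, 0.03085581]), 'opening': 0.9974920912143341}
```

View pics/t0.png

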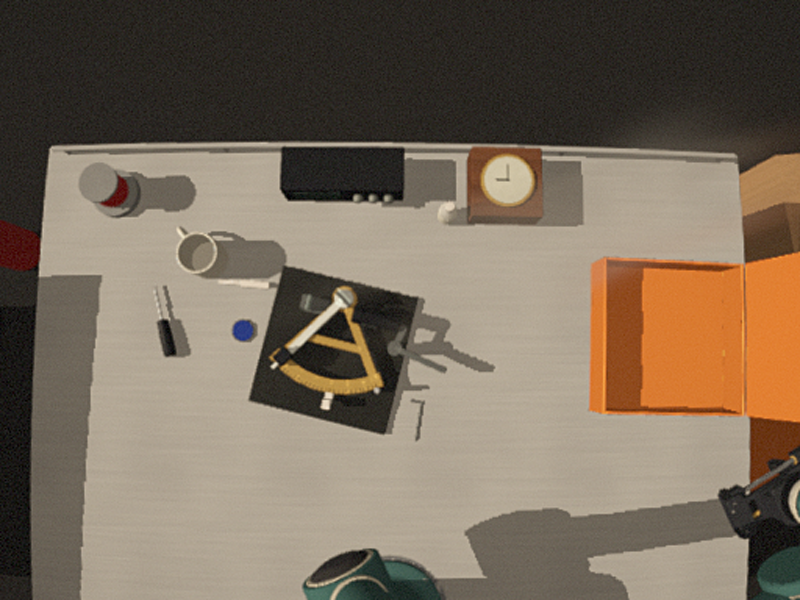

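View pics/s0.png

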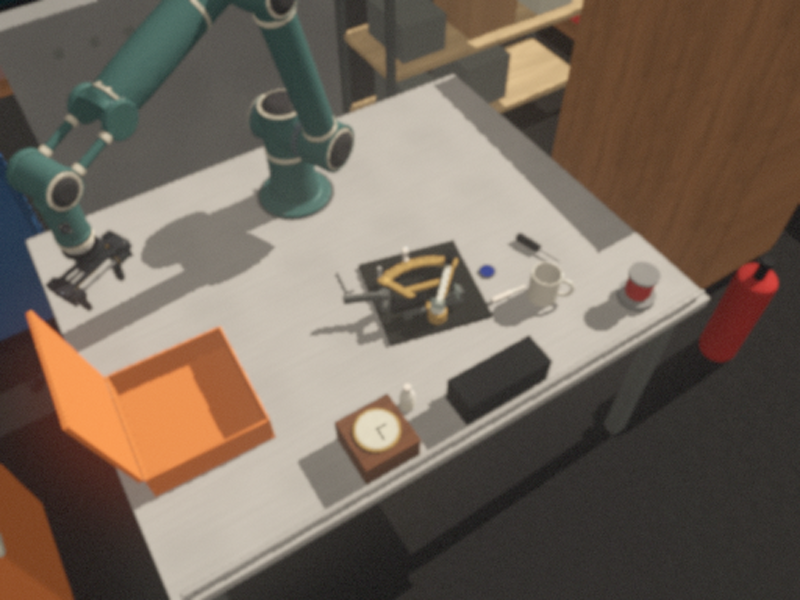

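The top view shows the cradle at about (335,350), rotated roughly 14°. The index arm end is at (278,362), the tab at (327,400), and the lever runs from (395,343) to (445,370). The hex key lies at (418,418) and the filter at (243,330). Next I'll measure these.

```bash
cat > m.py <<'E'
from h import *
def cradle(s):
    im=s['color'];v=im.max(2).astype(np.uint8)
    m=(v<62).astype(np.uint8); m[:150]=0; m[290:]=0; m[:,:150]=0; m[:,300:]=0
    m=cv2.morphologyEx(m,cv2.MORPH_OPEN,np.ones((3,3)))
    c=max(cv2.findContours(m,0,2)[0],key=cv2.contourArea)
    h=cv2.convexHull(c)
    W=ray(s,h.reshape(-1,2),0.012)[:,:2]
    return m,h,cv2.minAreaRect(W.astype(np.float32))
E
python3 - <<'E'
from m import *
s=load('top0.png'); m,h,r=cradle(s); print(r); box=cv2.boxPoints(r); print(box)
im=s['color'][:,:,::-1]
x0,y0=145,155
c=cv2.resize(im[y0:y0+140,x0:x0+186],(797,600),interpolation=cv2.INTER_CUBIC); k=797/186
q=proj(s,np.c_[box,[.012]*4])
cv2.polylines(c,[(((q-[x0,y0])+.5)*k).astype(int)],True,(0,255,0),1)
cv2.imwrite('pics/c0.png',c)
def px(u): return np.array(u)/k-.5+[x0,y0]
E
```

```text
((0.5249528288841248, 0.1149686947464943), (0.2757765054702759, 0.27456581592559814), 76.75757598876953)
[[ 0.35973406  0.01219459]
 [ 0.626999   -0.05070066]
 [ 0.6901716   0.2177428 ]
 [ 0.42290664  0.28063804]]
```

View pics/c0.png

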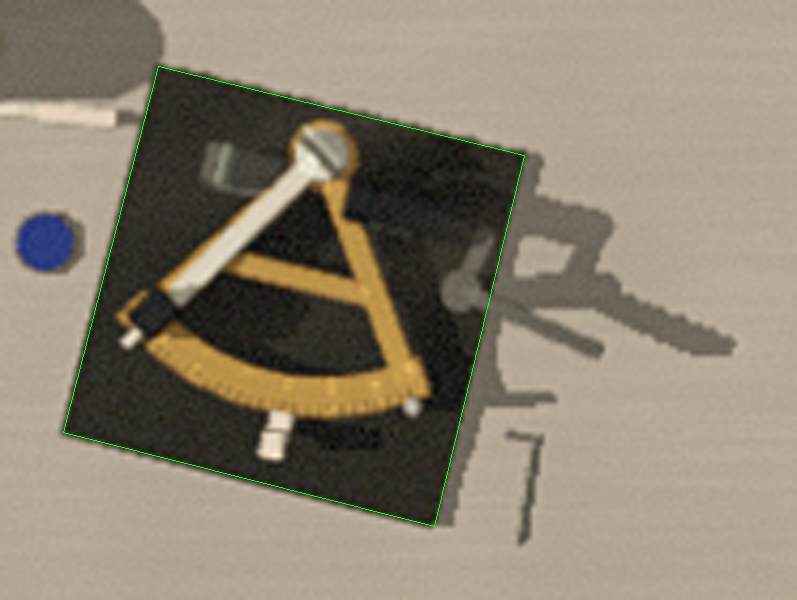

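The green outline fits the plate. In this crop the pointer end is at (127,340), the block top at (153,313), the tab at (275,436), the lever from (462,291) to (601,351), and a post at (413,406).

```bash
cat >> m.py <<'E'
C=np.array([.525,.115]);TH=np.radians(-13.24)
R2=np.array([[np.cos(TH),-np.sin(TH)],[np.sin(TH),np.cos(TH)]])
def w(l): return C+R2@np.array(l)/1000
def loc(p): return R2.T@(np.array(p)[:2]-C)*1000
def arm(th,r=160): return w([100-r*np.cos(th),-r*np.sin(th)])
def lev(a,r=105,off=0): # off: along push side normal (behind)
    d=np.array([-np.sin(a),-np.cos(a)]); n=np.array([np.cos(a),-np.sin(a)])
    return w(np.array([30,-118])+r*d+off*n)
E
python3 - <<'E'
from m import *
s=load('top0.png');k=797/186
for n,u,z in [('pivot',(322,155),.09),('tip',(127,340),.052),('block',(153,313),.08),('tab',(272,448),.062),('tabroot',(283,420),.062),('lpiv',(462,291),.08),('ltip',(601,351),.08),('post',(413,406),.076),('hex',(525,543),.0025),('hexc',(540,437),.0025),('hexe',(508,434),.0025)]:
    p=ray(s,np.array(u)/k-.5+[145,155],z)[0]; l=loc(p)
    print(n,p.round(4),'local',l.round(1),'ang',np.arctan2(-l[1],100-l[0]).round(3),'r',np.hypot(l[1],100-l[0]).round(1),'lev',np.arctan2(-(l[0]-30),-(l[1]+118)).round(3),np.hypot(l[0]-30,l[1]+118).round(1))
for a in(.1,.3,.8,1.5): print(a,lev(a),lev(a,85,15))
E
```

```text
pivot [0.6182 0.0904 0.09  ] local [96.4 -2.6] ang 0.633 r 4.5 lev -2.619 133.1
tip [0.4906 0.2279 0.052 ] local [-59.3 102.1] ang -0.57 r 189.2 lev 2.756 237.5
block [0.5095 0.2051 0.08  ] local [-35.7  84.1] ang -0.555 r 159.6 lev 2.827 212.5
tab [0.4179 0.1238 0.062 ] local [-106.3  -16. ] ang 0.077 r 206.9 lev 2.213 170.3
tabroot [0.4372 0.1165 0.062 ] local [-85.8 -18.6] ang 0.1 r 186.8 lev 2.28 152.6
lpiv [ 0.527 -0.006  0.08 ] local [  29.7 -117.3] ang 1.031 r 136.7 lev 2.709 0.8
ltip [ 0.487 -0.101  0.08 ] local [  12.5 -219. ] ang 1.191 r 235.8 lev 0.172 102.5
post [0.4485 0.0266 0.076 ] local [ -54.2 -103.5] ang 0.591 r 185.8 lev 1.741 85.5
hex [ 0.3473 -0.0534  0.0025] local [-134.4 -204.6] ang 0.718 r 311.1 lev 1.086 185.8
hexc [ 0.4236 -0.0636  0.0025] local [ -57.8 -197.1] ang 0.896 r 252.4 lev 0.837 118.1
hexe [ 0.4256 -0.0404  0.0025] local [ -61.1 -174.1] ang 0.824 r 237.2 lev 1.019 107.0
0.1 [ 0.49304504 -0.10603197] [ 0.51373173 -0.09199414]
0.3 [ 0.47399802 -0.09727166] [ 0.49706124 -0.08762346]
0.8 [ 0.43710217 -0.06069297] [ 0.46196765 -0.06328298]
1.5 [0.42352289 0.0100236 ] [ 0.44087253 -0.00797613]
```

Everything agrees to about 3 mm: lever at about 0.17 rad, index arm at about -0.56, tab at about 0.085. I'll shut the gripper and approach the lever, with the tool's y axis along the push direction.

>>> move_arm(
  rows=[
    [[0,0.25,0,0,0,0],[0,0.5,0,0,0,0],[0,0.75,0,0,0,0.1],[0,1,0,0,0,0.27],[0,1,0,0,0,0.44],[0,1,0,0,0,0.61],[0,1,0,0,0,0.78],[0,1,0,0,0,0.95],[0,1,0,0,0,1],[0,1,0,0,0,1]],
  ],
  hand=-1,
)

```text
time: 1.35
eef_pos: [0.3018, -0.4034, 0.2383]
orientation: [0.707, 0.022, 0.707, -0.021]
contact_force: [0.3, -0.8, 0.8]
opening: 0.008
```

>>> move_arm(
  rows=[
    [[0.15,0.25,0,0,0,0.17],[0.3,0.5,0,0,0,0.34],[0.45,0.75,0,0,0,0.51],[0.6,1,0,0,0,0.68],[0.75,1,0,0,0,0.85],[0.9,1,0,0,0,1],[1,1,0,0,0,1],[1,1,0,0,0,1],[1,1,0,0,0,1]],
  ],
)

```text
time: 2.48
eef_pos: [0.501, -0.2038, 0.2383]
orientation: [0.623, -0.334, 0.623, 0.335]
contact_force: [0.0, 0.2, -0.4]
opening: 0.003
```

```bash
cat > st.py <<'E'
from m import *
from scipy.spatial.transform import Rotation as Ro
def st():
    s=get_state(); q=s['orientation']; M=Ro.from_quat([q[1],q[2],q[3],q[0]]).as_matrix()
    print('t',round(s['time'],2),'p',s['eef_pos'].round(4),'loc',loc(s['eef_pos']).round(1),'yYaw',np.degrees(np.arctan2(M[1,1],M[0,1])).round(1),'down',M[2,0].round(4),'F',s['contact_force'].round(2),'open',s['opening'],'j6',s['joint_pos'][5].round(2))
    return s
E
python3 -c "
from st import *
st(); print(lev(.17,82,32))"
```

```text
t 2.48 p [ 0.501  -0.2038  0.2383] loc [  49.7 -315.9] yYaw 146.5 down -1.0 F [ 0.03  0.24 -0.42] open 0.0027992391148365893 j6 -1.42
[ 0.52462346 -0.09472006]
```

>>> move_arm(
  rows=[
    [[0.06,0.27,0,0,0,0.1],[0.12,0.545,0,0,0,0.17],[0.12,0.545,-0.2,0,0,0.17],[0.12,0.545,-0.4,0,0,0.17],[0.12,0.545,-0.6,0,0,0.17],[0.12,0.545,-0.75,0,0,0.17],[0.12,0.545,-0.85,0,0,0.17],[0.12,0.545,-0.94,0,0,0.17],[0.12,0.545,-0.94,0,0,0.17]],
  ],
)

```text
time: 3.6
eef_pos: [0.5243, -0.0947, 0.0495]
orientation: [0.59, -0.388, 0.591, 0.39]
contact_force: [0.2, -0.2, 0.4]
opening: 0.006
```

```bash
python3 -c "
from st import *
st(); p0=get_state()['eef_pos'][:2]; yaw0=156.8
for a in np.arange(.17,1.51,.133):
    for off in (15,): 
        p=lev(a,80,off); print(round(a,2),((p-p0)/.2).round(3), round(-np.degrees(a-.17)/60,3), p.round(4))
s=shot('wrist','w1.png')"
```

```text
t 3.6 p [ 0.5243 -0.0947  0.0495] loc [  47.3 -204.3] yYaw 156.7 down -1.0 F [ 0.2  -0.24  0.35] open 0.005707384543733705 j6 -1.39
0.17 [-0.073  0.042] -0.0 [ 0.5098 -0.0862]
0.3 [-0.125  0.057] -0.127 [ 0.4994 -0.0832]
0.44 [-0.174  0.079] -0.254 [ 0.4895 -0.0789]
0.57 [-0.22   0.107] -0.381 [ 0.4802 -0.0732]
0.7 [-0.262  0.142] -0.508 [ 0.4718 -0.0664]
0.84 [-0.299  0.181] -0.635 [ 0.4644 -0.0585]
0.97 [-0.331  0.225] -0.762 [ 0.4581 -0.0498]
1.1 [-0.356  0.272] -0.889 [ 0.453  -0.0402]
1.23 [-0.375  0.323] -1.016 [ 0.4492 -0.0301]
1.37 [-0.387  0.376] -1.143 [ 0.4468 -0.0195]
1.5 [-0.392  0.43 ] -1.27 [ 0.4458 -0.0088]
```

View pics/w1.png

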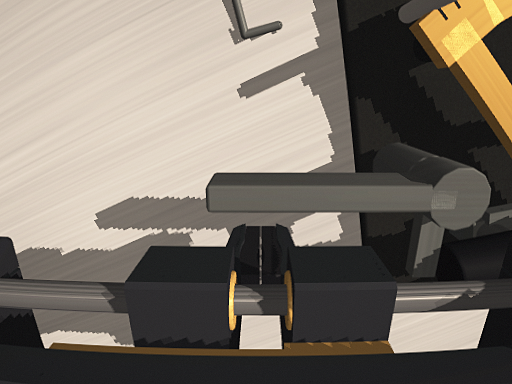

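The wrist view shows the shut fingertips (260,250) just behind the lever bar (210–490,195), squarely facing it. Pushing along the arc now.

>>> move_arm(
  rows=[
    [[-0.04,0.02,0,0,0,0],[-0.07,0.04,0,0,0,0],[-0.1,0.05,0,0,0,-0.06],[-0.125,0.057,0,0,0,-0.127],[-0.15,0.068,0,0,0,-0.19],[-0.174,0.079,0,0,0,-0.254],[-0.198,0.093,0,0,0,-0.32],[-0.22,0.107,0,0,0,-0.381],[-0.242,0.124,0,0,0,-0.445],[-0.262,0.142,0,0,0,-0.508]],
  ],
)

```text
time: 4.9
eef_pos: [0.4737, -0.0665, 0.0516]
orientation: [0.673, -0.22, 0.672, 0.219]
contact_force: [0.6, -2.9, -0.0]
opening: 0.003
```

>>> move_arm(
  rows=[
    [[-0.02,0.019,0,0,0,-0.064],[-0.037,0.039,0,0,0,-0.127],[-0.053,0.06,0,0,0,-0.19],[-0.069,0.083,0,0,0,-0.254],[-0.082,0.106,0,0,0,-0.32],[-0.094,0.13,0,0,0,-0.381],[-0.104,0.155,0,0,0,-0.445],[-0.113,0.181,0,0,0,-0.508],[-0.113,0.181,0,0,0,-0.508]],
  ],
)

```text
time: 6.02
eef_pos: [0.4508, -0.0297, 0.0512]
orientation: [0.707, -0.036, 0.706, 0.036]
contact_force: [-0.5, 0.1, 0.6]
opening: 0.003
```

```bash
python3 -c "
from st import *
st(); p0=get_state()['eef_pos'][:2]
for a in np.arange(1.233,1.58,.0333):
        p=lev(a,80,15); print(round(a,2),((p-p0)/.2).round(3), round(-np.degrees(a-1.233)/60,3))
"
```

```text
t 6.03 p [ 0.4508 -0.0297  0.0512] loc [ -39.1 -157.9] yYaw 95.9 down -1.0 F [-0.5   0.08  0.63] open 0.0029057436825929072 j6 -0.22
1.23 [-0.008 -0.002] -0.0
1.27 [-0.012  0.011] -0.032
1.3 [-0.015  0.024] -0.064
1.33 [-0.018  0.037] -0.095
1.37 [-0.02   0.051] -0.127
1.4 [-0.022  0.064] -0.159
1.43 [-0.023  0.078] -0.191
1.47 [-0.024  0.091] -0.223
1.5 [-0.025  0.105] -0.254
1.53 [-0.025  0.118] -0.286
1.57 [-0.025  0.132] -0.318
```

>>> move_arm(
  rows=[
    [[-0.004,0.013,0,0,0,-0.032],[-0.007,0.026,0,0,0,-0.064],[-0.01,0.039,0,0,0,-0.095],[-0.012,0.053,0,0,0,-0.127],[-0.014,0.066,0,0,0,-0.159],[-0.016,0.08,0,0,0,-0.191],[-0.017,0.09,0,0,0,-0.223],[-0.017,0.095,0,0,0,-0.254],[-0.017,0.095,0,0,0,-0.254]],
  ],
)

```text
time: 7.15
eef_pos: [0.4475, -0.0111, 0.0508]
orientation: [0.705, 0.058, 0.705, -0.058]
contact_force: [-0.0, -0.6, 0.5]
opening: 0.009
```

```bash
python3 -c "
from st import *
st();s=shot('wrist','w2.png')"
```

```text
t 7.15 p [ 0.4475 -0.0111  0.0508] loc [ -46.6 -140.5] yYaw 80.6 down -1.0 F [-0.02 -0.57  0.47] open 0.0086044788049953 j6 0.08
```

View pics/w2.png

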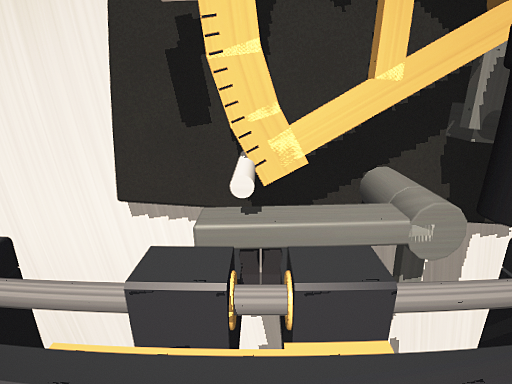

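The lever (195–465,230) is nearly at the post (242,178), perhaps just short. I'll push on in small steps and watch the force.

>>> move_arm(
  rows=[
    [[0,0.005,0,0,0,0],[0,0.01,0,0,0,0],[0.001,0.015,0,0,0,0],[0.001,0.015,0,0,0,0]],
  ],
)

```text
time: 7.7
eef_pos: [0.4477, -0.0093, 0.0508]
orientation: [0.705, 0.057, 0.705, -0.058]
contact_force: [-1.9, -8.6, 2.9]
opening: 0.004
```

>>> move_arm(
  rows=[
    [[0,0.005,0,0,0,0],[0,0.01,0,0,0,0],[0,0.01,0,0,0,0]],
  ],
)

```text
time: 8.07
eef_pos: [0.4477, -0.0092, 0.0508]
orientation: [0.705, 0.055, 0.705, -0.059]
contact_force: [-2.6, -16.1, 1.9]
opening: 0.001
```

>>> move_arm(
  rows=[
    [[0,0.005,0,0,0,0],[0,0.01,0,0,0,0],[0,0.01,0,0,0,0]],
  ],
)

```text
time: 8.45
eef_pos: [0.4476, -0.0087, 0.0508]
orientation: [0.705, 0.054, 0.705, -0.06]
contact_force: [-2.5, -23.7, 1.3]
opening: 0.008
```

The force rose sharply with no further motion, so the lever is against its stop. I'm backing off at once. Those batched steps went further than I wanted, to 24 N, so I'll check whether the cradle moved.

>>> move_arm(
  rows=[
    [[0,-0.04,0,0,0,0],[0,-0.15,0,0,0,0],[0,-0.15,0.25,0,0,0],[0,-0.15,0.5,0,0,0],[0,-0.3,0.75,0,0,0],[-0.3,-0.5,0.9,0,0,0],[-0.6,-0.75,0.9,0,0,0],[-0.6,-1,0.9,0,0,0],[-0.6,-1,0.9,0,0,0]],
  ],
)

```text
time: 9.57
eef_pos: [0.3268, -0.2066, 0.2314]
orientation: [0.705, 0.06, 0.704, -0.06]
contact_force: [-0.3, -0.1, 0.4]
opening: 0.006
```

```bash
python3 - <<'E'
from st import *
st(); s=shot('top','top1.png'); m,h,r=cradle(s); print(r)
im=s['color'][:,:,::-1]; o=load('top0.png')['color'][:,:,::-1]
x0,y0=145,155
c=cv2.resize(im[y0:y0+140,x0:x0+186],(797,600),interpolation=cv2.INTER_CUBIC)
cv2.imwrite('pics/c1.png',c)
# shift of the left part of the cradle (no lever / arm) between pictures
g=lambda a:cv2.cvtColor(a,cv2.COLOR_BGR2GRAY).astype(np.float32)
for (a,b,cc,d) in [(155,160,210,262),(160,205,225,275),(190,225,250,262)]:
    A=g(o)[b:d,a:cc];B=g(im)[b:d,a:cc]; print(cv2.phaseCorrelate(A,B,cv2.createHanningWindow(A.shape[::-1],cv2.CV_32F)))
E
```

```text
t 9.57 p [ 0.3268 -0.2066  0.2314] loc [-119.2 -358.5] yYaw 80.2 down -1.0 F [-0.28 -0.07  0.35] open 0.0056918069833818905 j6 -0.46
((0.5248674750328064, 0.11528602242469788), (0.2760530114173889, 0.2746771574020386), 76.69843292236328)
((-0.07530372518164441, -0.08832953171671676), 0.9957668645882313)
((-0.022180849314814566, 0.0038932512321920854), 0.9610282631567967)
((-0.09276102445380374, -0.0057121344818540365), 0.9554099786281586)
```

View pics/c1.png

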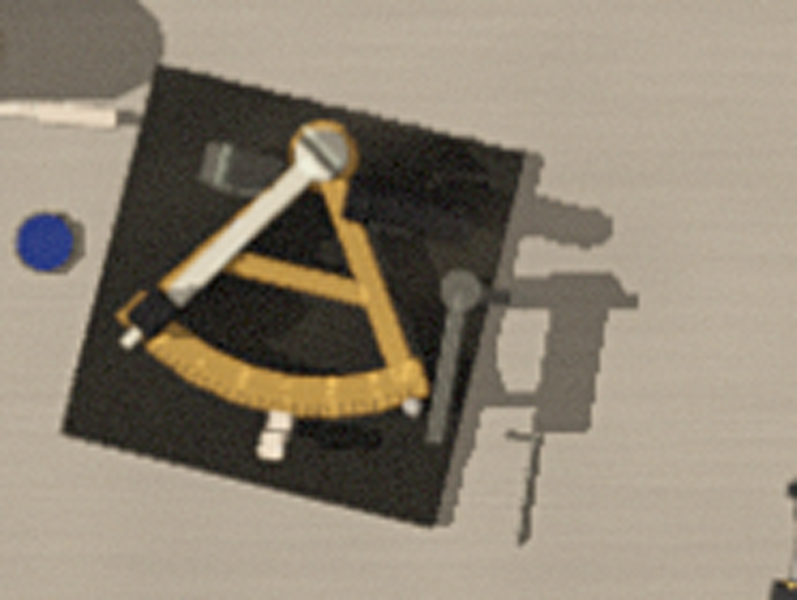

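The lever now lies along the edge (461,291)→(434,440), by the post. The cradle moved less than 0.3 mm, and the filter and hex key haven't moved. Next I'll go to a wrist viewpoint by the arc.

>>> move_arm(
  rows=[
    [[0.15,0.25,0.05,0,0,0],[0.3,0.5,0.1,0,0,0],[0.45,0.75,0.1,0,0,0],[0.6,1,0.1,0,0,0],[0.6,1,0.1,0,0,0],[0.6,1,0.1,0,0,0]],
  ],
)

```text
time: 10.38
eef_pos: [0.4474, -0.0028, 0.2501]
orientation: [0.704, 0.057, 0.705, -0.057]
contact_force: [-0.2, -1.0, 0.2]
opening: 0.003
```

```bash
python3 - <<'E'
from st import *
st(); s=shot('wrist','w3.png')
print(proj(s,[[*arm(.09,205),.062],[*arm(-.555,192),.052],[*lev(1.5),.08],[*w([100,0]),.046]]))
for z in (.04,): pass
k=797/186
p=ray(load('top1.png'),np.array([(434,440),(461,291)])/k-.5+[145,155],.08)
l=[loc(x) for x in p]; d=l[0]-l[1]; print('lever',l,np.arctan2(-d[0],-d[1]))
t0=arm(-.555,160); 
st0=arm(-.555,160)+R2@np.array([-np.sin(-.555),np.cos(-.555)])*.040
print('start',st0)
E
```

```text
t 10.38 p [ 0.4474 -0.0028  0.2501] loc [ -48.6 -132.5] yYaw 80.7 down -1.0 F [-0.25 -0.97  0.16] open 0.0034571904272249635 j6 0.1
[[213.46935303  50.20320492]
 [261.89560237 -70.98235705]
 [235.58548857 158.34810583]
 [405.45594433  50.58326256]]
lever [array([ -72.93576704, -122.93209805]), array([  29.50271288, -116.61293567])] 1.509187006427523
start [0.53758578 0.23357626]
```

View pics/w3.png

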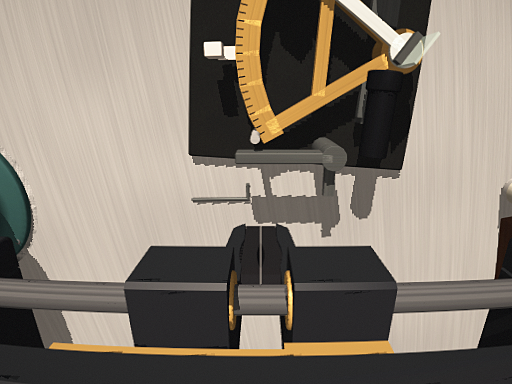

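The wrist view shows the tab block at about (213,49) (predicted 213,50), the pivot at about (405,50), and the lever home against the post. I'll measure the tab angle from this view.

```bash
python3 - <<'E'
from st import *
def tab(f,box,z):
    s=load(f); im=s['color'].astype(int); x0,y0,x1,y1=box
    c=im[y0:y1,x0:x1]; m=((c.min(2)>200)&(c.max(2)-c.min(2)<45)).astype(np.uint8)
    n,l,stt,ce=cv2.connectedComponentsWithStats(m); i=1+np.argmax(stt[1:,4])
    print(f,stt[i],ce[i]+[x0,y0])
    p=ray(s,ce[i]+[x0,y0],z)[0]; L=loc(p); print(L.round(1),'ang',np.arctan2(-L[1],100-L[0]).round(4),'r',np.hypot(L[1],100-L[0]).round(1))
tab('w3.png',(200,36,224,62),.062)
tab('top1.png',(200,245,215,266),.062)
E
```

```text
w3.png [  4   6  17  14 223] [212.0896861   48.15695067]
[-105.7  -16.5] ang 0.0802 r 206.3
top1.png [ 9 14  1  2  2] [209.  259.5]
[-106.9  -19.2] ang 0.0926 r 207.7
```

>>> move_arm(
  rows=[
    [[0.1,0.25,0,0,0,-0.1],[0.2,0.5,0,0,0,-0.2],[0.3,0.75,0,0,0,-0.3],[0.4,1,0,0,0,-0.4],[0.45,1,0,0,0,-0.5],[0.45,1,0,0,0,-0.6],[0.45,1,0,0,0,-0.6]],
  ],
)

```text
time: 11.3
eef_pos: [0.5378, 0.1944, 0.2505]
orientation: [0.652, 0.273, 0.652, -0.274]
contact_force: [0.1, 0.1, -0.5]
opening: 0.004
```

```bash
python3 - <<'E'
from st import *
p=st()['eef_pos'][:2]
print((np.array([.53758578,.23357626])-p)/.2)
E
```

```text
t 11.3 p [0.5378 0.1944 0.2505] loc [-5.8 80.3] yYaw 44.5 down -1.0 F [ 0.13  0.08 -0.48] open 0.004379646152898367 j6 1.1
[-0.00095822  0.19566557]
```

>>> move_arm(
  rows=[
    [[0,0.196,0,0,0,0],[0,0.196,-0.25,0,0,0],[0,0.196,-0.5,0,0,0],[0,0.196,-0.7,0,0,0],[0,0.196,-0.82,0,0,0],[0,0.196,-0.94,0,0,0],[0,0.196,-0.94,0,0,0]],
  ],
)

```text
time: 12.18
eef_pos: [0.5358, 0.2332, 0.0606]
orientation: [0.651, 0.272, 0.654, -0.274]
contact_force: [-0.0, 0.6, 0.6]
opening: 0.003
```

```bash
python3 - <<'E'
from st import *
p0=st()['eef_pos'][:2]
for th in np.r_[np.arange(-.555,.03,.04),.02,.04,.06,.08]:
    p=arm(th,160)+R2@np.array([-np.sin(th),np.cos(th)])*.0215
    print(round(th,3),((p-p0)/.2).round(3),round(np.degrees(th+.555)/60,3))
E
```

```text
t 12.18 p [0.5358 0.2332 0.0606] loc [-16.5 117.6] yYaw 44.6 down -1.0 F [-0.04  0.64  0.58] open 0.003446199011105516 j6 1.16
-0.555 [-0.057 -0.064] 0.0
-0.515 [-0.082 -0.084] 0.038
-0.475 [-0.106 -0.105] 0.076
-0.435 [-0.13  -0.127] 0.115
-0.395 [-0.153 -0.15 ] 0.153
-0.355 [-0.174 -0.174] 0.191
-0.315 [-0.195 -0.198] 0.229
-0.275 [-0.215 -0.224] 0.267
-0.235 [-0.234 -0.25 ] 0.306
-0.195 [-0.251 -0.277] 0.344
-0.155 [-0.268 -0.305] 0.382
-0.115 [-0.283 -0.333] 0.42
-0.075 [-0.298 -0.362] 0.458
-0.035 [-0.311 -0.392] 0.497
0.005 [-0.323 -0.422] 0.535
0.02 [-0.327 -0.433] 0.549
0.04 [-0.332 -0.448] 0.568
0.06 [-0.337 -0.463] 0.587
0.08 [-0.342 -0.479] 0.606
```

>>> move_arm(
  rows=[
    [[-0.03,-0.03,0,0,0,0],[-0.057,-0.064,0,0,0,0],[-0.082,-0.084,0,0,0,0.038],[-0.106,-0.105,0,0,0,0.076],[-0.13,-0.127,0,0,0,0.115],[-0.153,-0.15,0,0,0,0.153],[-0.174,-0.174,0,0,0,0.191],[-0.195,-0.198,0,0,0,0.229],[-0.215,-0.224,0,0,0,0.267],[-0.234,-0.25,0,0,0,0.306]],
  ],
)

```text
time: 13.42
eef_pos: [0.4913, 0.1851, 0.0641]
orientation: [0.688, 0.166, 0.687, -0.164]
contact_force: [0.1, 1.5, 0.6]
opening: 0.004
```

>>> move_arm(
  rows=[
    [[-0.017,-0.027,0,0,0,0.038],[-0.034,-0.055,0,0,0,0.076],[-0.049,-0.083,0,0,0,0.114],[-0.064,-0.112,0,0,0,0.152],[-0.077,-0.142,0,0,0,0.191],[-0.083,-0.157,0,0,0,0.21],[-0.083,-0.157,0,0,0,0.21]],
  ],
)

```text
time: 14.3
eef_pos: [0.4746, 0.1535, 0.0634]
orientation: [0.702, 0.089, 0.701, -0.089]
contact_force: [0.6, -0.5, 0.8]
opening: 0.004
```

```bash
python3 - <<'E'
from st import *
st(); s=shot('top','top2.png'); a=shot('scene','scene2.png')
im=s['color'][:,:,::-1]
x0,y0=145,155
c=cv2.resize(im[y0:y0+140,x0:x0+186],(797,600),interpolation=cv2.INTER_CUBIC)
q=proj(a,[[*C,.05]])[0].astype(int); print(q)
d=cv2.resize(a['color'][q[1]-60:q[1]+60,q[0]-60:q[0]+60,::-1],(600,600),interpolation=cv2.INTER_CUBIC)
cv2.imwrite('pics/c2.png',cv2.resize(np.hstack([c,d]),(800,344)))
E
```

```text
t 14.3 p [0.4746 0.1535 0.0634] loc [-57.9  25.9] yYaw 75.5 down -1.0 F [ 0.58 -0.45  0.79] open 0.004471289517842941 j6 0.52
[270 178]
```

View pics/c2.png

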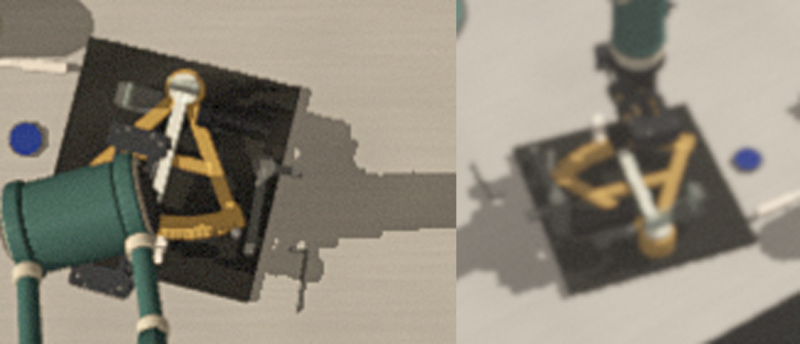

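The arm is near -0.03. The block and tab are hidden by the gripper, but the bar is visible. I'll advance about 0.09 rad slowly, back off, then measure with the wrist camera.

>>> move_arm(
  rows=[
    [[-0.004,-0.018,0,0,0,0.02],[-0.007,-0.036,0,0,0,0.04],[-0.011,-0.054,0,0,0,0.06],[-0.014,-0.07,0,0,0,0.086],[-0.014,-0.07,0,0,0,0.086]],
  ],
)

```text
time: 15.02
eef_pos: [0.4715, 0.1393, 0.0626]
orientation: [0.705, 0.057, 0.705, -0.057]
contact_force: [0.1, 0.3, 0.1]
opening: 0.006
```

```bash
python3 -c "
from st import *
s=st(); l=loc(s['eef_pos'])-[100,0]; print(np.arctan2(-l[1],-l[0])+np.arcsin(21.5/160))"
```

```text
t 15.03 p [0.4715 0.1393 0.0626] loc [-57.6  11.4] yYaw 80.7 down -1.0 F [0.05 0.34 0.05] open 0.00586368628693248 j6 0.4
0.06269825574053582
```

>>> move_arm(
  rows=[
    [[0.02,0.1,0,0,0,0],[0.04,0.2,0,0,0,0],[0.04,0.2,0.25,0,0,0],[0.04,0.2,0.5,0,0,0],[0.04,0.1,0.75,0,0,0],[0,-0.15,0.9,0,0,0],[-0.05,-0.4,0.9,0,0,0],[-0.1,-0.65,0.9,0,0,0],[-0.1,-0.85,0.9,0,0,0],[-0.1,-0.85,0.9,0,0,0]],
  ],
)

```text
time: 16.27
eef_pos: [0.4522, -0.0313, 0.2432]
orientation: [0.705, 0.058, 0.704, -0.058]
contact_force: [-0.4, 1.4, 0.3]
opening: 0.004
```

```bash
python3 - <<'E'
from st import *
st(); s=shot('wrist','w4.png')
q=proj(s,[[*arm(.08,205),.062],[*arm(.06,192),.052],[*arm(.06,160),.08],[*w([100,0]),.052]]); print(q)
im=s['color'][:,:,::-1]
x0,y0=int(q[0,0])-60,max(0,int(q[0,1])-75); x0=max(0,x0); print(x0,y0)
cv2.imwrite('pics/c4.png',cv2.resize(im[y0:y0+150,x0:x0+200],(800,600),interpolation=cv2.INTER_CUBIC))
E
```

```text
t 16.27 p [ 0.4522 -0.0313  0.2432] loc [ -37.3 -159. ] yYaw 80.5 down -1.0 F [-0.39  1.4   0.29] open 0.004342179667450871 j6 0.04
[[200.81658819  18.12705429]
 [215.34779746  16.03877485]
 [245.88063929   8.48222456]
 [403.55879586  20.21336538]]
140 0
```

View pics/c4.png

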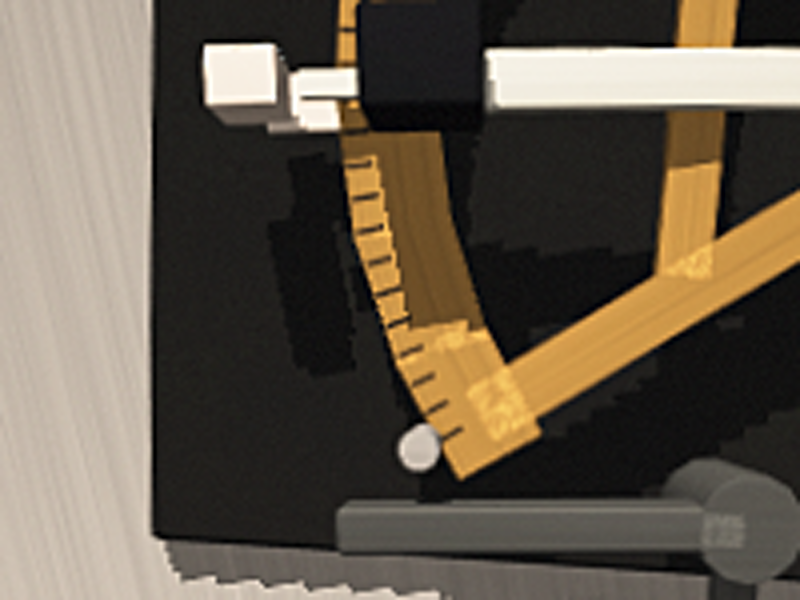

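The pointer (295–355, 82) stands in front of the tab, whose top face is centred at about (241,76). The lever is home. Converting to angles.

```bash
python3 - <<'E'
from st import *
s=load('w4.png')
for n,u,z in [('tab',(241,76.5),.062),('tabtop',(276,43),.062),('tabbot',(281,106),.062),('tip',(300,82),.052),('tipup',(300,69),.052),('tipdn',(300,97),.052),('bar',(500,79),.052),('bar2',(790,77),.052)]:
    p=ray(s,np.array(u)/4-.5+[140,0],z)[0]; L=loc(p); print(n,L.round(1),'ang',np.arctan2(-L[1],100-L[0]).round(4),'r',np.hypot(L[1],100-L[0]).round(1))
E
```

```text
tab [-105.4  -16.9] ang 0.0821 r 206.1
tabtop [-97.   -8.8] ang 0.0445 r 197.2
tabbot [-95.3 -23.2] ang 0.1182 r 196.7
tip [-92.4 -15.3] ang 0.0794 r 193.0
tipup [-92.5 -12.2] ang 0.0635 r 192.9
tipdn [-92.2 -18.9] ang 0.0979 r 193.2
bar [-42.1 -11.6] ang 0.0812 r 142.6
bar2 [31.  -5.4] ang 0.0781 r 69.2
```

The pointer is at 0.080 rad and the tab at 0.082, both well inside the ±0.036 tolerance. I'll retreat and do a final check for anything displaced.

>>> move_arm(
  rows=[
    [[-0.2,-0.25,0,0,0,0],[-0.4,-0.5,0,0,0,0],[-0.6,-0.75,0,0,0,0],[-0.6,-1,0,0,0,0],[-0.6,-1,0,0,0,0],[-0.6,-1,0,0,0,0]],
  ],
)

```text
time: 17.08
eef_pos: [0.3324, -0.2291, 0.2426]
orientation: [0.705, 0.058, 0.705, -0.057]
contact_force: [0.6, -0.4, 0.3]
opening: 0.003
```

```bash
python3 - <<'E'
from st import *
st(); s=shot('top','top3.png'); print(cradle(s)[2])
im=s['color'][:,:,::-1]; o=load('top0.png')['color'][:,:,::-1]
g=lambda a:cv2.cvtColor(a,cv2.COLOR_BGR2GRAY).astype(np.float32)
D=(cv2.absdiff(cv2.blur(g(o),(3,3)),cv2.blur(g(im),(3,3)))>18).astype(np.uint8)
n,l,t,c=cv2.connectedComponentsWithStats(D); print([x.tolist() for x in t[1:] if x[4]>4])
x0,y0=60,90
cv2.imwrite('pics/c5.png',cv2.resize(im[y0:y0+210,x0:x0+280],(800,600),interpolation=cv2.INTER_CUBIC))
E
```

```text
t 17.07 p [ 0.3324 -0.2291  0.2426] loc [-108.7 -379.1] yYaw 80.7 down -1.0 F [ 0.56 -0.38  0.35] open 0.0026299374458859793 j6 -0.5
((0.5250163078308105, 0.11549922078847885), (0.27630648016929626, 0.27471938729286194), 76.76766204833984)
[[172, 185, 60, 68, 1142], [253, 210, 7, 9, 36], [276, 212, 10, 7, 56], [256, 223, 8, 5, 25], [203, 225, 3, 3, 6], [262, 225, 55, 14, 369], [244, 227, 10, 32, 176], [230, 235, 3, 4, 6], [269, 234, 16, 23, 280], [440, 250, 29, 13, 232], [277, 263, 235, 121, 9916], [426, 263, 3, 3, 7], [435, 263, 9, 3, 20], [495, 262, 17, 9, 114], [419, 264, 62, 46, 1671], [481, 286, 31, 26, 116], [492, 294, 9, 6, 39], [182, 350, 68, 34, 1397], [485, 350, 27, 34, 702], [242, 373, 6, 5, 11], [311, 382, 5, 2, 8]]
```

View pics/c5.png

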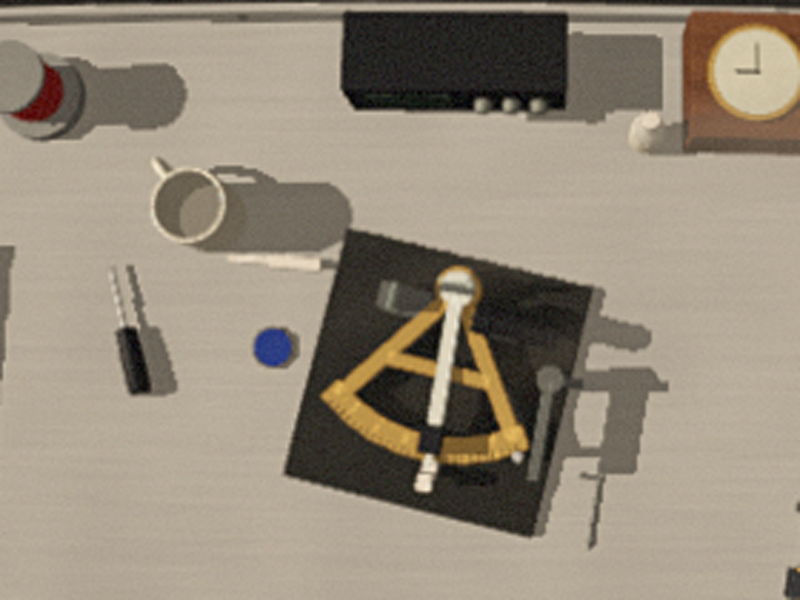

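The final view shows the pointer in line with the tab (428,465) and the lever home (548,375)→(535,478). The cradle and bystanders are where they were. The only differences from the first picture are the lever, the index arm, the robot and shadows.

```bash
python3 -c "
from station import hand_in; print(hand_in())"
```

```text
the job is handed in; nothing more can be done
None
```

The sextant is ready for its mirror check and I've handed the job in, at about 17 s of the 64 s allowed. The robot was clear of everything at the end.

- **Lever:** I pushed it home first with the shut fingertips. The force rose sharply with no more movement, and the camera then put it at about 1.51 rad against a stop at 1.5.
- **Index arm:** I pushed it round by the side of its black block. A close-up from the wrist camera put the pointer at 0.080 rad and the middle of the tab at 0.082. That is well inside the tab's half-width of about 0.036 rad. A coarser reading of the tab from the top camera gave 0.093, which is also inside.
- **Cradle and other things:** the top camera shows the cradle within about 0.6 mm of where it started, which is within what that camera can resolve. The picture comparison found no change at any of the other things.

**Harder push than intended:** my last steps on the lever reached about 24 N at the stop. I backed off at once; that is below the 40 N limit for the gripper's body, and the cradle did not measurably shift.

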